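# Sort the counter handful into bowls and onto the spoon rest

## Robot

A 7-joint arm with a two-finger parallel gripper is mounted at the origin on the work surface. World frame = base frame: x ahead of the robot, y to its left, z up, the work surface at z = 0. Lengths are in m, angles in rad, forces in N, time in s.
With the tool pointing down it reaches from about 0.4 to 0.85 m from the base axis. Payload 6.9 kg.
Tool frame: the origin (TCP) lies on the centre line of the jaws, within the pads' length; the fingertips stand 11 mm ahead of it and the grasp point (between the pads) lies 8 mm behind it; z points along the fingers, x is the direction in which the jaws open and shut, and the axes are right-handed (so a half turn about z gives the same grasp; the last joint's range is limited). The gripper opens to 85 mm and grips with 20 to 120 N. Pads are 22 mm wide; open, the fingers measure 114 mm over their backs; the gripper's body (76 mm by 85 mm) begins 54 mm behind the grasp point. The pads swing forward as they close: fully open they stand 13 mm farther back than shut.
Start: joints at [0.105, 0.507, -0.238, 1.5, 0.126, 1.149, -0.155], TCP at [0.625, -0, 0.242] pointing down, gripper open.
Joint ranges: [-3.08, 3.08], [-0.24, 2.05], [-1.43, 1.35], [0, 2.5], [-1.52, 4.66], [0.17, 1.96], [-2.89, 2.89]. Speed limits (rad/s): [2.39, 2.39, 3.14, 3.14, 3.14, 3.14, 3.14].

## Interface

Orientations are given as a unit quaternion [x, y, z, w].
In Python, from station import manip gives the robot as it stands.
- The arm moves only by the tool send_rows, never from a script. Its arguments are lists of equal length, an entry for each row: "twist": the turn, a rotation vector about the world's x, y, z in degrees, a list of three; "delta_pos": the shift along the world's x, y, z in cm, a list of three; "gripper": the opening, from 0 (shut) to 1 (fully open). A call has 1 to 12 rows; each row is the pose to reach, as a shift and turn from the pose commanded when the call began; what a row does not reach only later rows make up. A row lasts 1/8 s, in which the tool goes at most 62.5 mm and 10.7 degrees, less where a joint would pass 70% of its speed; a pose out of reach is approached as far as the arm can. A call with a gripper value outside its range is refused whole. The fingers move at their own pace and stop on an object; "squeeze" is the grip in N (left out, the last holds). Time passes only in rows, so rows that repeat a pose let the fingers close. It gives the time, the measured TCP pose, the force and the opening at its end, in the units of the state.
- manip.observe(): the state, without advancing time (a new reading comes with each control period).
- manip.capture(name): name is "scene" or "side" or "wrist"; returns a dict with "pixels" (384x512x3 uint8, blue, green, red), "vfov" (degrees; the focal length in pixels is half the picture's height over the tangent of half this angle, whatever the lens; pixels are square), "cx", "cy" (the principal point, pixels), "D" ([k1, k2, p1, p2, k3] as OpenCV has them; the pictures are not rectified), "rvec" (rotation vector, rad) and "tvec" (3), from world to camera coordinates, as OpenCV has them; the wrist camera has in their place "tool_from_camera" (4x4, takes a point from camera to tool coordinates, whose origin is the TCP and whose axes are the tool frame's). Camera axes: x right, y down, z forward; pixel columns grow to the right and rows downward; lengths in m; the calibration is good to about 2 mm. A picture is of the moment at which its call begins: read the wrist's pose just before it. There is no depth.
- manip.sign_off(): hands the job in, once; it reports no verdict.
Trained networks look in the newest picture that a camera, given by its name, has taken for a name from the list of things; names that differ only in an ending like _2 or _b are one class to them, and where a whole thing is asked for, a point or a joint stands for the part that bears it (a point fixed in the world has none). Each returns a list of dicts, best first, with "confidence" (0 to 1); they miss things now and then, are a little off and sometimes report something else, mostly with a low value. They report only what shows in the picture. A call takes as long as a camera call. They do not tell look-alikes from the thing itself.
- manip.recognise(camera, name): "location" ([x, y, z] in m, in world coordinates, good to about 4 mm: the middle of the surface that is visible of it).
The state is a dict: "t": time; "joint_pos": joint angles; "qvel": joint speeds; "tau": joint torques, N m; "tool_pos": TCP position; "ee_rot": TCP orientation; "contact_force": force on the tool from outside, world axes, zero at the start; "ft_torque": the same for the moment, N m; "opening": opening from 0.0 (shut) to 1.0 (fully open).
Only numpy, scipy, OpenCV 4.12 (cv2) and the standard library are available. Lean on these libraries where they do the work, as an engineer would, in place of code of your own. Each camera call takes 0.05 s, during which the arm holds its last target.

## Task

Tidy up the handful left on the counter: put both lemons in the bowl that is cream inside, both heads of garlic in the bowl that is blue inside, and lay the wooden spoon on the bamboo spoon rest, flat, with its head in the dish and its handle out through the gap in the rim. Leave the bowls and the spoon rest where they stand.

Things in the scene. Friction and masses are not known exactly. Their poses are not given: they have to be found in the camera images.
- lemon_yellow: The ripe yellow small round lemon, a 44 mm ball with a little nipple on top and a flat spot underneath (radius 10 mm) on which it stands; 55 g. Origin: centre of the ball, 20 mm above the counter at the start; z up, x and y have no meaning.
- lemon_green: The unripe green small round lemon, a 44 mm ball with a little nipple on top and a flat spot underneath (radius 10 mm) on which it stands; 55 g. Origin: centre of the ball, 20 mm above the counter at the start; z up, x and y have no meaning.
- garlic_white: The white head of garlic, 46 mm across at its widest (17 mm above the underside), flat root end below, narrowing upwards to a stem 10 mm thick whose top is 56 mm above the underside; 50 g. Origin: centre of the underside; z up, x and y have no meaning.
- garlic_purple: The purple-skinned head of garlic, 46 mm across at its widest (17 mm above the underside), flat root end below, narrowing upwards to a stem 10 mm thick whose top is 56 mm above the underside; 50 g. Origin: centre of the underside; z up, x and y have no meaning.
- spoon: Dark-brown wooden spoon lying flat, 243 mm long, 50 g. Origin: centre of the underside of its round shallow head (48 mm across, 14 mm high); z up. The round handle, 14 mm thick, axis 7 mm above the underside, leaves the head along the spoon's own -x and ends 219 mm from the origin. The spoon balances about 70 mm from the origin, on the handle.
- bowl_cream: Blue ceramic bowl glazed cream white inside, 156 mm across the rim, 52 mm high, wall 5 mm, flat inner floor 6 mm above the counter and about 100 mm across, the wall flaring from there (inside radius about 60 mm at 15 mm height, 68 mm at 35 mm); loose, 0.38 kg. Origin: centre of the underside; z up. Its partner has the same shape, and they may stand either way round.
- bowl_blue: Blue ceramic bowl, blue inside as well, 156 mm across the rim, 52 mm high, wall 5 mm, flat inner floor 6 mm above the counter and about 100 mm across, the wall flaring from there (inside radius about 60 mm at 15 mm height, 68 mm at 35 mm); loose, 0.38 kg. Origin: centre of the underside; z up. Its partner has the same shape, and they may stand either way round.
- spoon_rest: Light bamboo spoon rest, loose, 0.12 kg: a flat rectangular dish 104 mm (its x) by 96 mm (its y), floor 6 mm above the counter, with a rim 8 mm thick that rises to 16 mm above the counter. On its -x side, which looks roughly towards the robot, the rim has a gap 44 mm wide in the middle, and a flat tongue 46 mm wide and 6 mm high runs out 54 mm beyond the gap to carry the spoon's handle. Origin: centre of the dish's underside; z up.
Mind the look-alikes: they are no part of the job. What is meant by the lemon_green is not turquoise, and is the larger of those in its own colour.

How it is judged:
At the end, for the whole second after the job is handed in: Both lemons in the cream-lined bowl, both garlic heads in the blue-lined one (within 65 mm of its axis, at most 65 mm above its underside); spoon flat (0.1 rad), head centre within 25 mm lengthwise and 22 mm sideways of the dish centre, handle in the gap; bowls, rest level; all released, still (horizontal distance between each of lemon_yellow, lemon_green and bowl_cream below 0.065 m and z of lemon_yellow in the frame of bowl_cream between 0.002 and 0.065 m and linear speed of each of lemon_yellow, lemon_green, garlic_white, garlic_purple, spoon below 0.03 m/s and contact force between each of lemon_yellow, lemon_green, garlic_white, garlic_purple, spoon and the fingers below 0.05 N and z of lemon_green in the frame of bowl_cream between 0.002 and 0.065 m and horizontal distance between each of garlic_white, garlic_purple and bowl_blue below 0.065 m and z of garlic_white in the frame of bowl_blue between 0.002 and 0.065 m and z of garlic_purple in the frame of bowl_blue between 0.002 and 0.065 m and x of spoon in the frame of spoon_rest between -0.025 and 0.025 m and y of spoon in the frame of spoon_rest between -0.022 and 0.022 m and z of spoon in the frame of spoon_rest between 0 and 0.013 m and angle between the x axis of spoon and the x axis of spoon_rest, either way round below 0.5 rad and angle between each of spoon, bowl_blue, bowl_cream, spoon_rest's own z axis and vertical below 0.1 rad); the robot touches nothing.
It fails at once if a bowl or the spoon rest is pushed more than 40 mm from its place (distance of any of bowl_blue, bowl_cream, spoon_rest from where it was at the start of the episode above 0.04 m).
It also fails if it takes over 144 s, if anything falls off the work surface, if the arm or the gripper's body presses on something with over 40 N, if the wrist force passes 120 N, or if a joint passes its speed limit or range.

## Working session

There is one attempt and no reset: what is moved stays moved. The work goes in short steps, Python scripts to look and compute and a tool call to move; the robot and the scene stay as the last step left them, time stands still between calls to the robot, and variables do not carry over. Pictures are saved under pics/ and viewed, and the job is handed in when it is done.

Besides the shell and the picture viewer there is one more tool, called after "Emit:" in YAML: its name, and indented under it one key for each argument. send_rows: Moves the arm, as the interface text tells. Its arguments: {"type":"object","properties":{"twist":{"type":"array","items":{"type":"array","items":{"type":"number"}}},"delta_pos":{"type":"array","items":{"type":"array","items":{"type":"number"}}},"gripper":{"type":"array","items":{"type":"number"}},"squeeze":{"type":"number"}},"required":["twist","delta_pos","gripper"]}

```bash
mkdir -p pics; cat > h.py <<'E'
import numpy as np, cv2
from scipy.spatial.transform import Rotation as R
from station import manip
def cap(n,f):
    c=manip.capture(n); cv2.imwrite('pics/'+f,c['pixels']); return c
def K(c):
    h,w=c['pixels'].shape[:2]; f=h/2/np.tan(np.radians(c['vfov'])/2)
    return np.array([[f,0,c['cx']],[0,f,c['cy']],[0,0,1.]])
def ext(c,st=None):
    if 'rvec' in c: return R.from_rotvec(np.ravel(c['rvec'])).as_matrix(), np.ravel(c['tvec'])
    T=np.eye(4);T[:3,:3]=R.from_quat(st['ee_rot']).as_matrix();T[:3,3]=st['tool_pos']
    M=np.linalg.inv(T@np.array(c['tool_from_camera'])); return M[:3,:3],M[:3,3]
def ray(c,px,z,st=None):
    Rm,t=ext(c,st); p=cv2.undistortPoints(np.array([[px]],float),K(c),np.array(c['D'],float)).ravel()
    d=Rm.T@np.array([p[0],p[1],1]); o=-Rm.T@t; return o+d*(z-o[2])/d[2]
def proj(c,P,st=None):
    Rm,t=ext(c,st); return cv2.projectPoints(np.array(P,float).reshape(-1,3),cv2.Rodrigues(Rm)[0],t,K(c),np.array(c['D'],float))[0].reshape(-1,2)
E
python3 - <<'E'
from h import *
s=manip.observe();print(s)
for n in ['scene','side','wrist']:
    c=cap(n,n+'0.png'); print(n,c['vfov'],c['D'])
    for o in ['lemon_yellow','lemon_green','garlic_white','garlic_purple','spoon','bowl_cream','bowl_blue','spoon_rest']:
        for d in manip.recognise(n,o):
            print(o,round(d['confidence'],2),np.round(d['location'],3),np.round(proj(c,d['location'],s)[0]))
E
```

```text
{'t': 0.0, 'joint_pos': array([ 0.10550306,  0.50834183, -0.23752076,  1.50113441,  0.12571677,
        1.14892237, -0.15481372]), 'qvel': array([ 0.00228596,  0.00188232,  0.00049113,  0.00026561,  0.00089701,
        0.00119917, -0.00128838]), 'tau': array([ 1.19726570e-03, -6.20588279e+01, -2.18696728e+00, -2.49655455e+01,
        1.23123583e-02,  1.21321963e-02,  2.04169703e-05]), 'tool_pos': array([ 6.24508731e-01, -8.83971488e-05,  2.41426512e-01]), 'ee_rot': array([ 9.99999588e-01,  2.03958603e-06, -9.06841395e-04,  2.69883102e-05]), 'contact_force': array([ 0.10553538, -0.22981372,  0.54578618]), 'ft_torque': array([-0.02926884, -0.00285149, -0.04090398]), 'opening': 1.0001613018368254}
scene 46.57542850264474 [-0.0034177  0.         0.         0.         0.       ]
lemon_yellow 0.67 [ 0.441 -0.262  0.03 ] [171. 164.]
lemon_green 0.72 [0.611 0.214 0.027] [332. 235.]
lemon_green 0.58 [0.611 0.295 0.029] [366. 240.]
lemon_green 0.58 [0.567 0.112 0.033] [294. 214.]
garlic_white 0.47 [0.467 0.254 0.026] [352. 197.]
garlic_purple 0.85 [ 0.628 -0.237  0.024] [155. 213.]
garlic_purp
[... 451 characters left out ...]
22 0.03 ] [233. 226.]
lemon_green 0.42 [ 0.66  -0.039  0.003] [227. 183.]
garlic_white 0.57 [0.449 0.264 0.025] [242. 285.]
garlic_purple 0.73 [ 0.611 -0.227  0.029] [269. 144.]
spoon 0.96 [0.441 0.024 0.013] [286. 219.]
bowl_cream 0.9 [ 0.501 -0.436  0.03 ] [324. 118.]
bowl_blue 0.56 [0.558 0.452 0.01 ] [159. 335.]
spoon_rest 0.65 [ 0.662 -0.038  0.005] [226. 182.]
wrist 70.76000435158828 [-0.02198207  0.          0.          0.          0.        ]
lemon_green 0.73 [0.556 0.116 0.031] [195.  65.]
lemon_green 0.41 [0.445 0.026 0.013] [119. 140.]
garlic_purple 0.64 [ 0.618 -0.229  0.027] [249. 302.]
spoon 0.56 [0.444 0.029 0.013] [118. 137.]
spoon_rest 0.97 [ 0.664 -0.034  0.011] [281. 182.]
```

View pics/scene0.png

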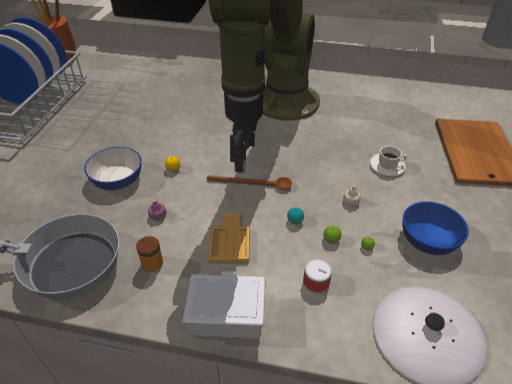

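View pics/side0.png

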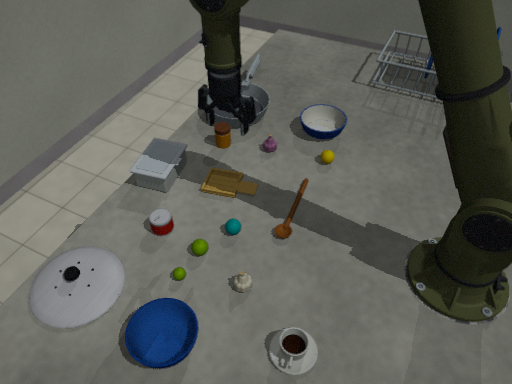

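View pics/wrist0.png

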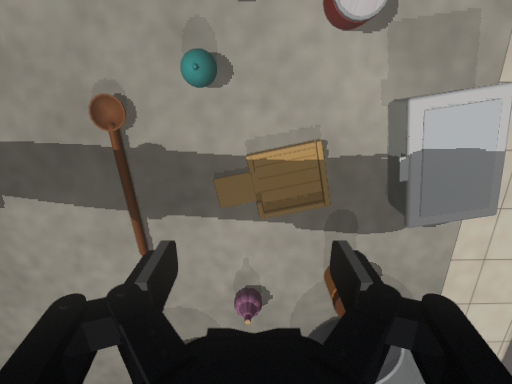

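The scene picture shows the cream bowl at (113,168), yellow lemon (173,163), purple garlic (157,211), spoon (208–290,180), rest (230,240), white garlic (352,198), blue bowl (434,228). The larger green lemon is at (332,234), with a smaller one at (368,242) and a turquoise ball at (295,215). Next I measure by colour blobs in both fixed cameras.

```bash
cat > m.py <<'E'
from h import *
def blob(img,seed,tol=(12,70,80),r=30):
    hsv=cv2.cvtColor(img,cv2.COLOR_BGR2HSV).astype(int)
    s=np.median(hsv[seed[1]-1:seed[1]+2,seed[0]-1:seed[0]+2].reshape(-1,3),0)
    d=np.abs(hsv-s); d[...,0]=np.minimum(d[...,0],180-d[...,0])
    m=(d<=np.array(tol)).all(2).astype(np.uint8)
    n,l,st,ce=cv2.connectedComponentsWithStats(m)
    k=l[seed[1],seed[0]]; return st[k],ce[k],l==k
def tri(pts):
    A=[];b=[]
    for c,px in pts:
        Rm,t=ext(c); o=-Rm.T@t; d=ray(c,px,0)-o; d/=np.linalg.norm(d)
        P=np.eye(3)-np.outer(d,d); A.append(P); b.append(P@o)
    return np.linalg.lstsq(np.vstack(A),np.hstack(b),rcond=None)[0]
E
python3 - <<'E'
from m import *
C={n:manip.capture(n) for n in ['scene','side']}
S={'yel':((173,163),(328,157)),'grn':((332,234),(200,247)),'grn_small':((368,243),(179,274)),'turq':((295,215),(233,227)),'pur':((157,212),(270,146)),
}
for k,(a,b) in S.items():
    ra=blob(C['scene']['pixels'],a);rb=blob(C['side']['pixels'],b)
    print(k,ra[0],rb[0],'tri',np.round(tri([(C['scene'],ra[1]),(C['side'],rb[1])]),4),'z20',np.round(ray(C['scene'],ra[1],.02),4),np.round(ray(C['side'],rb[1],.02),4))
for n,boxes in {'scene':[(75,135,110,70),(320,170,70,60),(195,165,105,30),(195,200,65,70),(395,195,80,65)],'side':[(290,90,70,55),(220,260,50,40),(265,170,50,75),(190,160,75,45),(115,290,95,85)]}.items():
    for i,(x,y,w,h) in enumerate(boxes):
        p=C[n]['pixels'][y:y+h,x:x+w]; s=min(400//w, 300//h); print(n,i,x,y,s)
        p=cv2.resize(p,None,fx=s,fy=s,interpolation=cv2.INTER_CUBIC); cv2.imwrite(f'pics/{n}_c{i}.png',p)
W=np.zeros((600,800,3),np.uint8)
for i,f in enumerate(['scene_c1','side_c1','scene_c3','side_c3']):
    p=cv2.imread(f'pics/{f}.png'); W[(i//2)*300:(i//2)*300+p.shape[0],(i%2)*400:(i%2)*400+p.shape[1]]=p[:300,:400]
cv2.imwrite('pics/mont.png',W)
E
```

```text
yel [165 157  15  14 161] [321 150  13  13 137] tri [ 0.4267 -0.2641  0.0201] z20 [ 0.4273 -0.2635  0.02  ] [ 0.4267 -0.2651  0.02  ]
grn [324 226  17  17 235] [192 239  16  17 202] tri [0.6013 0.2125 0.0199] z20 [0.6017 0.2128 0.02  ] [0.6012 0.2122 0.02  ]
grn_small [362 237  13  12 128] [173 267  12  13 121] tri [0.6068 0.3008 0.0154] z20 [0.6111 0.3004 0.02  ] [0.6044 0.3026 0.02  ]
turq [288 208  16  16 201] [225 219  16  16 183] tri [0.5571 0.1151 0.0198] z20 [0.5574 0.1153 0.02  ] [0.5569 0.115  0.02  ]
pur [148 202  18  18 259] [263 137  14  15 165] tri [ 0.6137 -0.2406  0.0166] z20 [ 0.6172 -0.2383  0.02  ] [ 0.612  -0.2377  0.02  ]
scene 0 75 135 3
scene 1 320 170 5
scene 2 195 165 3
scene 3 195 200 4
scene 4 395 195 4
side 0 290 90 5
side 1 220 260 7
side 2 265 170 4
side 3 190 160 5
side 4 115 290 3
```

View pics/mont.png

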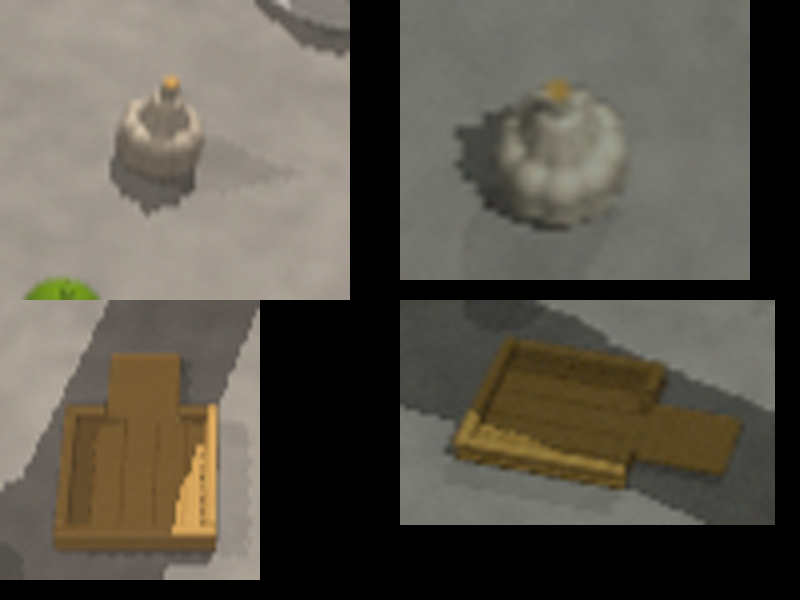

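The yellow and green lemons triangulate to z≈20 mm and match their size. The montage shows the white garlic at scene (352,198), with its stem at (354,186), and the rest's corners clearly. Now the rest, bowls, spoon and garlic.

```bash
cat > r.py <<'E'
from m import *
from scipy.optimize import least_squares
st=manip.observe()
C={n:manip.capture(n) for n in ['scene','side','wrist']}
def rest(p):
    L=np.array([[-52,-48,16],[-52,48,16],[52,48,16],[52,-48,16],[-106,-23,6],[-106,23,6]])/1000.
    c,s=np.cos(p[2]),np.sin(p[2]); return np.c_[p[0]+c*L[:,0]-s*L[:,1],p[1]+s*L[:,0]+c*L[:,1],L[:,2]]
n_=np.nan
O={'scene':[[211,227],[249,226.5],[249,258.5],[208.5,259],[222.3,213.3],[240.3,213.3]],
'side':[[242.8,173.2],[235.6,192.4],[n_,n_],[212,168.2],[258,184],[255,194.4]],
'wrist':[[261,217],[246,156],[321,140],[329,207],[221,207],[215,179]]}
def f(p,names): 
    r=np.concatenate([(proj(C[k],rest(p),st)-np.array(O[k])).ravel() for k in names]); return r[~np.isnan(r)]
for names in (['scene'],['side'],['wrist'],['scene','side','wrist']):
    q=least_squares(f,[.66,-.03,0],args=(names,),loss='soft_l1')
    print('rest',names,np.round(q.x,4),np.abs(q.fun).max().round(1))
print('gw',tri([(C['scene'],(352,198.5)),(C['side'],(243.3,282))]).round(4),'tip',tri([(C['scene'],(354.2,186.4)),(C['side'],(242.6,272.9))]).round(4))
# bowls: rim ellipse from circle model, check by overlay
for nm,(x,y) in {'cream':(.486,-.425),'blue':(.54,.42)}.items(): print(nm,proj(C['scene'],[x,y,.052]),proj(C['side'],[x,y,.052]))
W=C['wrist']['pixels'];cv2.imwrite('pics/wsp.png',cv2.resize(W[80:330,60:310],None,fx=2.3,fy=2.3))
A=[]
for n,(x,y,w,h) in [('scene',(75,135,80,65)),('scene',(395,195,80,65)),('side',(288,90,70,55)),('side',(115,290,90,85))]:
    A.append(cv2.resize(C[n]['pixels'][y:y+h,x:x+w],(390,290),interpolation=cv2.INTER_CUBIC)); print(n,x,y,390/w,290/h)
cv2.imwrite('pics/bowls.png',np.vstack([np.hstack(A[:2]),np.hstack(A[2:])]))
E
python3 r.py
```

```text
rest ['scene'] [ 0.676  -0.0287  0.2161] 0.8
rest ['side'] [ 0.6691 -0.0282  0.2251] 2.8
rest ['wrist'] [ 0.6765 -0.0316  0.2052] 2.1
rest ['scene', 'side', 'wrist'] [ 0.6754 -0.0308  0.2068] 2.9
gw [0.4554 0.2528 0.0121] tip [0.4545 0.2533 0.0548]
cream [[108.75974247 159.90805677]] [[327.61984639 115.35333525]]
blue [[420.45136353 219.91198317]] [[171.52814385 317.8280881 ]]
scene 75 135 4.875 4.461538461538462
scene 395 195 4.875 4.461538461538462
side 288 90 5.571428571428571 5.2727272727272725
side 115 290 4.333333333333333 3.411764705882353
```

View pics/wsp.png

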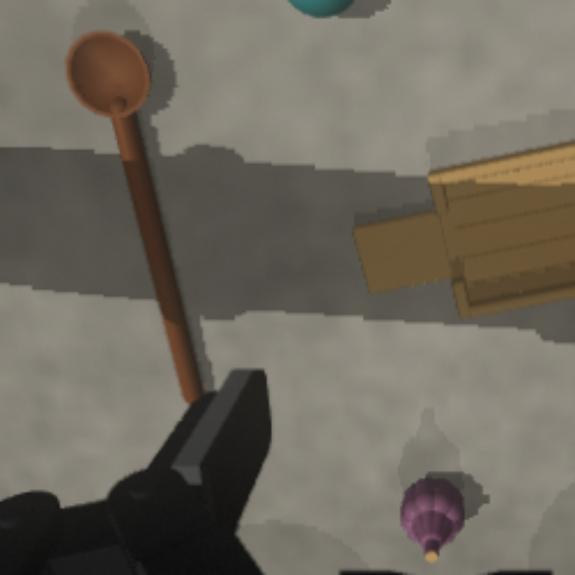

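View pics/bowls.png

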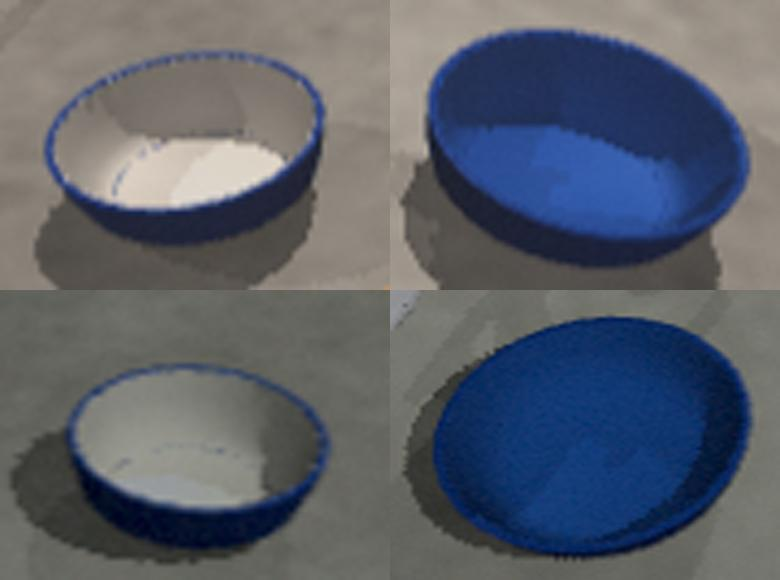

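```bash
cat >> r.py <<'E'
print('-----')
a=np.linspace(0,2*np.pi,181)
B={'cream':{'scene':[84.6,141.7,146.7,182.3],'side':[300.2,347.2,104.2,131.9]},'blue':{'scene':[402.8,468.8,201.7,248.8],'side':[125.2,198.1,297.9,367.1]}}
for nm,b in B.items():
    def g(p,names):
        r=[]
        for k in names:
            P=proj(C[k],np.c_[p[0]+.078*np.cos(a),p[1]+.078*np.sin(a),0*a+.052]); r+=list(np.array([P[:,0].min(),P[:,0].max(),P[:,1].min(),P[:,1].max()])-b[k])
        return np.array(r)
    for names in (['scene'],['side'],['scene','side']):
        q=least_squares(g,[.5,-.42 if nm=='cream' else .42],args=(names,)); print(nm,names,q.x.round(4),q.fun.round(1))
print('spoon head wrist',ray(C['wrist'],(107,112.2),.014,st).round(4),'handle pt', ray(C['wrist'],(60+193/2.3,80+396/2.3),.01,st).round(4),ray(C['wrist'],(60+125/2.3,80+120/2.3),.01,st).round(4))
print('scene',ray(C['scene'],(284,184),.012).round(4),ray(C['scene'],(208,179),.008).round(4),'side',ray(C['side'],(284,231),.012).round(4),ray(C['side'],(305,180),.008).round(4))
I=C['wrist']
cv2.imwrite('pics/sp2.png',np.vstack([cv2.resize(C['scene']['pixels'][165:200,200:300],None,fx=7,fy=7)[:245],np.pad(cv2.resize(C['side']['pixels'][172:242,260:320],None,fx=5,fy=5),((0,0),(0,400),(0,0)))]))
E
python3 r.py | sed -n '/-----/,$p'
```

```text
-----
cream ['scene'] [ 0.4982 -0.4052] [-0.4  0.4 -0.5  0.3]
cream ['side'] [ 0.494  -0.4078] [-0.2  0.2 -0.2  0.1]
cream ['scene', 'side'] [ 0.4955 -0.4067] [-0.4  0.2 -1.1 -0.4 -0.7 -0.4 -0.1  0.2]
blue ['scene'] [0.5462 0.4548] [-0.4  0.3 -0.5  0.4]
blue ['side'] [0.5421 0.4532] [-0.6  0.6 -0.3  0.2]
blue ['scene', 'side'] [0.5434 0.454 ] [-0.7 -0.1 -1.3 -0.6 -1.4 -0.1 -0.3  0.3]
spoon head wrist [0.4359 0.062  0.014 ] handle pt [ 0.4547 -0.1497  0.01  ] [0.4393 0.0358 0.01  ]
scene [0.4388 0.0666 0.012 ] [ 0.4587 -0.1475  0.008 ] side [0.4297 0.0623 0.012 ] [ 0.4528 -0.1471  0.008 ]
```

View pics/sp2.png

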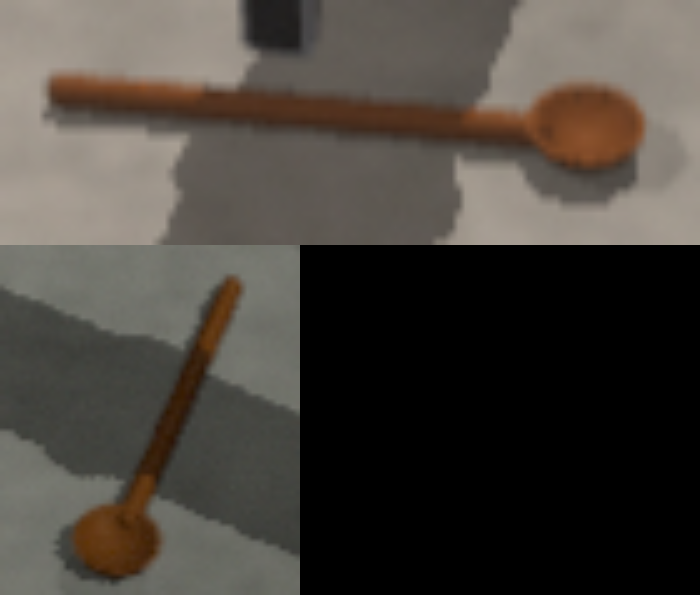

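```bash
python3 - <<'E'
from m import *
C=manip.capture('scene')
for n,p,z in [('brownjar',(150,246),.06),('redjar',(317,268),.06),('saucer',(388,165),.01),('brownbase',(150,265),.0),('redbase',(317,285),0)]: print(n,ray(C,p,z).round(3))
E
```

```text
brownjar [ 0.76  -0.192  0.06 ]
redjar [0.742 0.188 0.06 ]
saucer [0.292 0.351 0.01 ]
brownbase [ 0.77  -0.199  0.   ]
redbase [0.744 0.194 0.   ]
```

Emit:
send_rows:
  twist:
    - [0,0,5]
    - [0,0,5]
    - [0,0,5]
    - [0,0,5]
    - [0,0,5]
    - [0,0,5]
    - [0,0,5]
    - [0,0,5]
  delta_pos:
    - [-6,0,-4]
    - [-12,-0.3,-8]
    - [-18.3,-0.6,-12]
    - [-18.3,-0.6,-16]
    - [-18.3,-0.6,-18]
    - [-18.3,-0.6,-18]
    - [-18.3,-0.6,-18]
    - [-18.3,-0.6,-18]
  gripper: [0.6,0.6,0.6,0.6,0.6,0.6,0.6,0.6]
  squeeze: 30

```text
t: 2.8
tool_pos: [0.4431, -0.006, 0.0633]
ee_rot: [0.999, 0.044, 0.001, 0.0]
contact_force: [0.8, 0.1, 0.7]
opening: 0.601
```

```bash
python3 - <<'E'
from m import *
s=manip.observe(); c=cap('wrist','w1.png')
print(s['tool_pos'],np.array(c['tool_from_camera']).round(3))
print(proj(c,[[.436,.064,.014],[.442,-.006,.007],[.456,-.15,.007]],s))
E
```

```text
[ 0.4431006  -0.00600692  0.06325911] [[ 1.     0.001  0.     0.001]
 [-0.001  0.945  0.327 -0.084]
 [ 0.    -0.327  0.945 -0.132]
 [ 0.     0.     0.     1.   ]]
[[250.59338895 116.01378971]
 [250.74522451 210.6138108 ]
 [252.6292935  351.20612748]]
```

View pics/w1.png

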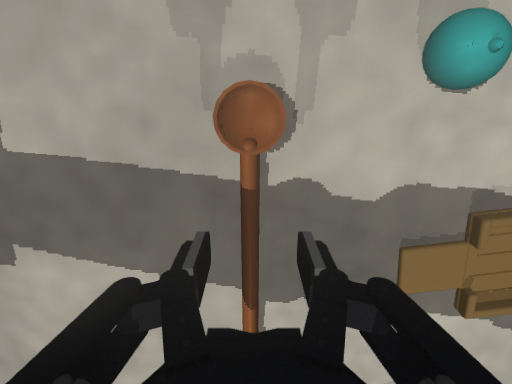

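The spoon runs vertically between the jaws, with its head at (250,117) as predicted (250.6,116). Descending to grip.

Emit:
send_rows:
  twist:
    - [0,0,0]
    - [0,0,0]
    - [0,0,0]
    - [0,0,0]
    - [0,0,0]
  delta_pos:
    - [0,0,-3]
    - [0,0,-4.7]
    - [0,0,-4.7]
    - [0,0,-4.7]
    - [0,0,-4.7]
  gripper: [0.4,0.4,0.4,0.4,0.4]

```text
t: 3.48
tool_pos: [0.4426, -0.006, 0.0161]
ee_rot: [0.999, 0.044, 0.001, 0.0]
contact_force: [-1.6, -0.0, 0.0]
opening: 0.401
```

Emit:
send_rows:
  twist:
    - [0,0,0]
    - [0,0,0]
    - [0,0,0]
    - [0,0,0]
    - [0,0,0]
    - [0,0,0]
    - [0,0,0]
  delta_pos:
    - [0,0,-0.3]
    - [0,0,-0.3]
    - [0,0,-0.3]
    - [0,0,-0.3]
    - [0,0,-0.3]
    - [0,0,-0.3]
    - [0,0,-0.3]
  gripper: [0.3,0.05,0.05,0.05,0.05,0.05,0.05]
  squeeze: 30

```text
t: 4.35
tool_pos: [0.4421, -0.0061, 0.0124]
ee_rot: [0.999, 0.044, 0.0, 0.0]
contact_force: [-0.2, -0.2, 4.9]
opening: 0.15
```

Emit:
send_rows:
  twist:
    - [0,0,0]
    - [0,0,0]
    - [0,0,0]
    - [0,0,0]
    - [0,0,0]
    - [0,0,0]
  delta_pos:
    - [0,0,1]
    - [0,0,3]
    - [0,0,6]
    - [0,0,9]
    - [0,0,9]
    - [0,0,9]
  gripper: [0.05,0.05,0.05,0.05,0.05,0.05]

```text
t: 5.1
tool_pos: [0.4416, -0.0062, 0.1021]
ee_rot: [0.999, 0.044, -0.0, 0.0]
contact_force: [-0.3, 0.2, 0.1]
opening: 0.152
```

```bash
python3 - <<'E'
from m import *
s=manip.observe(); print(s['tool_pos'],s['opening'],s['contact_force']); a=cap('wrist','w2.png');b=cap('side','s2.png')
cv2.imwrite('pics/m2.png',np.hstack([cv2.resize(a['pixels'],(400,300)),cv2.resize(b['pixels'],(400,300))]))
E
```

```text
[ 0.44164615 -0.00615629  0.1020985 ] 0.15166314299631317 [-0.28160873  0.19581353  0.05504456]
```

View pics/m2.png

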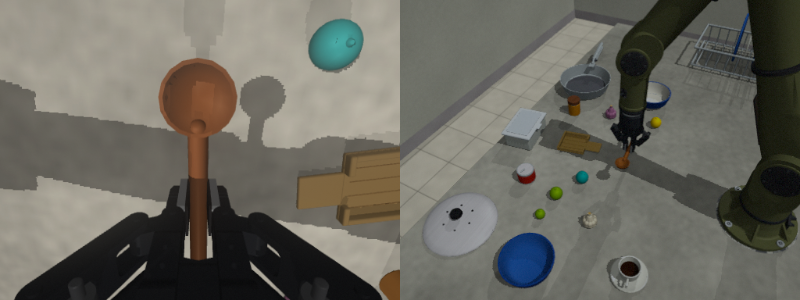

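The spoon is held level (head at about (253,125) in the wrist picture). Turning −83° and moving above the rest.

Emit:
send_rows:
  twist:
    - [0,0,-9]
    - [0,0,-18]
    - [0,0,-27]
    - [0,0,-37]
    - [0,0,-47]
    - [0,0,-56]
    - [0,0,-66]
    - [0,0,-75]
    - [0,0,-83]
    - [0,0,-83]
    - [0,0,-83]
    - [0,0,-83]
  delta_pos:
    - [0,0,1]
    - [2,-0.5,1]
    - [4,-1,1]
    - [6,-1.5,1]
    - [8,-2,1]
    - [10,-2.5,1]
    - [12,-3,1]
    - [14,-3.5,1]
    - [16,-3.9,0]
    - [16,-3.9,-2]
    - [16,-3.9,-4]
    - [16,-3.9,-4]
  gripper: [0.05,0.05,0.05,0.05,0.05,0.05,0.05,0.05,0.05,0.05,0.05,0.05]

```text
t: 6.7
tool_pos: [0.6002, -0.0447, 0.0597]
ee_rot: [0.777, -0.629, -0.002, 0.002]
contact_force: [1.2, 0.8, -0.4]
opening: 0.145
```

```bash
python3 - <<'E'
from m import *
s=manip.observe(); print(s['tool_pos'],s['ee_rot'],s['opening'],s['contact_force']); a=cap('wrist','w3.png');b=cap('scene','s3.png')
cv2.imwrite('pics/m3.png',np.hstack([cv2.resize(a['pixels'],(400,300)),cv2.resize(b['pixels'][180:300,150:310],(400,300))]))
E
```

```text
[ 0.60019303 -0.04470416  0.05968675] [ 0.77725247 -0.62918313 -0.00208393  0.00168485] 0.14535658769460338 [ 1.2346382   0.7972108  -0.35144035]
```

View pics/m3.png

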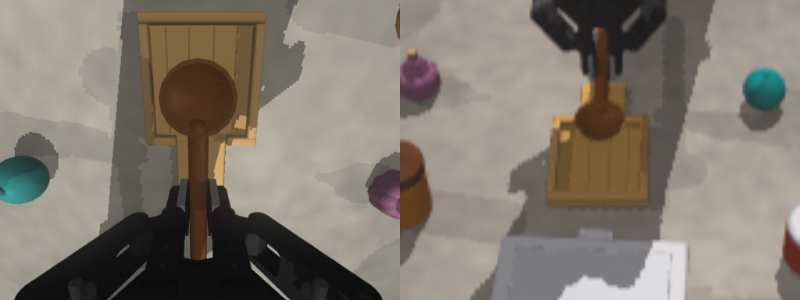

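The head hovers above the dish on its centreline (spoon at column 198, rest axis at 201). Lowering.

Emit:
send_rows:
  twist:
    - [0,0,0]
    - [0,0,0]
    - [0,0,0]
    - [0,0,0]
    - [0,0,0]
  delta_pos:
    - [0,0,-2]
    - [0,0,-3.2]
    - [0,0,-3.8]
    - [0,0,-3.8]
    - [0,0,-3.8]
  gripper: [0.05,0.05,0.05,0.05,0.05]

```text
t: 7.42
tool_pos: [0.6024, -0.0451, 0.0248]
ee_rot: [0.777, -0.629, 0.0, -0.0]
contact_force: [-0.4, -0.4, -0.3]
opening: 0.148
```

Emit:
send_rows:
  twist:
    - [0,0,0]
    - [0,0,0]
    - [0,0,0]
    - [0,0,0]
  delta_pos:
    - [0,0,-0.3]
    - [0,0,-0.5]
    - [0,0,-0.5]
    - [0,0,-0.5]
  gripper: [0.05,0.05,0.05,0.05]

```text
t: 7.92
tool_pos: [0.602, -0.045, 0.0193]
ee_rot: [0.777, -0.629, -0.0, -0.0]
contact_force: [0.3, 0.4, -0.7]
opening: 0.147
```

Release, then rise.

Emit:
send_rows:
  twist:
    - [0,0,0]
    - [0,0,0]
    - [0,0,0]
    - [0,0,0]
    - [0,0,0]
    - [0,0,0]
    - [0,0,0]
    - [0,0,0]
    - [0,0,0]
  delta_pos:
    - [0,0,0]
    - [0,0,0]
    - [0,0,0.3]
    - [0,0,1.5]
    - [0,0,4]
    - [0,0,8]
    - [0,0,12]
    - [0,0,13]
    - [0,0,13]
  gripper: [0.3,0.35,0.35,0.35,0.35,0.35,0.8,0.9,0.9]

```text
t: 9.05
tool_pos: [0.6023, -0.045, 0.1503]
ee_rot: [0.777, -0.629, 0.001, -0.001]
contact_force: [0.7, -0.3, 0.7]
opening: 0.899
```

```bash
python3 - <<'E'
from m import *
s=manip.observe(); print(s['tool_pos'],s['ee_rot'],s['opening'],s['contact_force']); a=cap('wrist','w4.png');b=cap('side','s4.png')
cv2.imwrite('pics/m4.png',np.hstack([cv2.resize(a['pixels'],(400,300)),cv2.resize(b['pixels'][130:250,150:310],(400,300))]))
E
```

```text
[ 0.60225832 -0.04503895  0.15029657] [ 7.77128890e-01 -6.29340810e-01  6.85484587e-04 -6.02673592e-04] 0.8993941349847184 [ 0.69164939 -0.33945508  0.71718621]
```

View pics/m4.png

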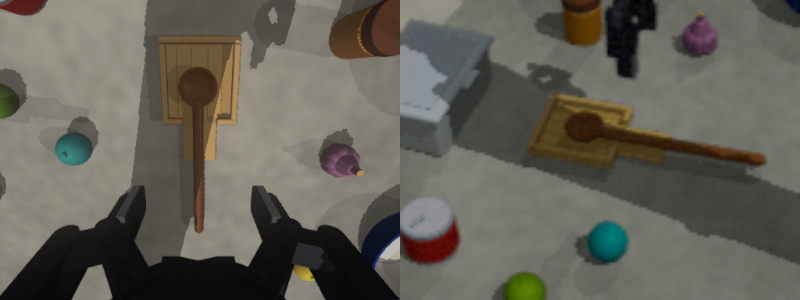

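The spoon lies flat in the rest, head in the dish and handle through the gap. Next the yellow lemon.

Emit:
send_rows:
  twist:
    - [0,0,9]
    - [0,0,18]
    - [0,0,28]
    - [0,0,38]
    - [0,0,48]
    - [0,0,58]
    - [0,0,68]
    - [0,0,78]
    - [0,0,78]
    - [0,0,78]
    - [0,0,78]
    - [0,0,78]
  delta_pos:
    - [-3,-3.5,0]
    - [-6,-7,0]
    - [-9,-11,0]
    - [-12,-15,0]
    - [-15,-18,0]
    - [-17.5,-21.9,0]
    - [-17.5,-21.9,-2]
    - [-17.5,-21.9,-4]
    - [-17.5,-21.9,-8]
    - [-17.5,-21.9,-8]
    - [-17.5,-21.9,-8]
    - [-17.5,-21.9,-8]
  gripper: [0.9,0.9,0.9,0.9,0.9,0.9,0.9,0.9,0.9,0.9,0.9,0.9]

```text
t: 10.65
tool_pos: [0.4277, -0.2643, 0.0704]
ee_rot: [1.0, -0.0, 0.001, 0.0]
contact_force: [0.6, -1.0, -0.4]
opening: 0.897
```

```bash
python3 - <<'E'
from m import *
s=manip.observe(); print(s['tool_pos'],s['ee_rot'],s['opening'],s['contact_force']); a=cap('wrist','w5.png')
print(proj(a,[[.427,-.264,.042],[.427,-.264,.02]],s)*400/512)
cv2.imwrite('pics/m5.png',cv2.resize(a['pixels'],(400,300)))
E
```

```text
[ 0.42767878 -0.26426783  0.07038384] [ 9.99999613e-01 -1.48970794e-05  7.49480409e-04  4.59738565e-04] 0.896753680612302 [ 0.59095671 -1.00114866 -0.35162962]
[[196.15847856 177.88404383]
 [196.3178879  166.95138774]]
```

View pics/m5.png

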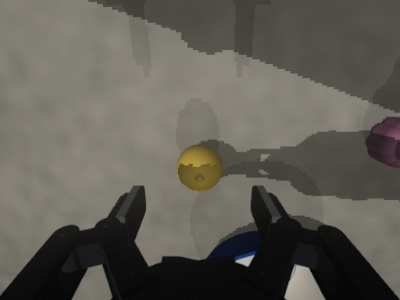

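The nipple shows at (200,178) against a predicted (196,178), so the lemon is centred between the jaws. Down and grip.

Emit:
send_rows:
  twist:
    - [0,0,0]
    - [0,0,0]
    - [0,0,0]
    - [0,0,0]
    - [0,0,0]
    - [0,0,0]
    - [0,0,0]
    - [0,0,0]
    - [0,0,0]
    - [0,0,0]
  delta_pos:
    - [0.2,0,-2.5]
    - [0.2,0,-4.5]
    - [0.2,0,-5.6]
    - [0.2,0,-5.6]
    - [0.2,0,-5.6]
    - [0.2,0,-5.6]
    - [0.2,0,-5.6]
    - [0.2,0,-5.6]
    - [0.2,0,-5.6]
    - [0.2,0,-5.6]
  gripper: [0.9,0.9,0.9,0.9,0.3,0.3,0.3,0.3,0.3,0.3]
  squeeze: 30

```text
t: 11.95
tool_pos: [0.4294, -0.2643, 0.0142]
ee_rot: [1.0, -0.0, 0.001, 0.0]
contact_force: [-0.9, 1.7, 5.9]
opening: 0.495
```

Emit:
send_rows:
  twist:
    - [0,0,0]
    - [0,0,0]
    - [0,0,0]
    - [0,0,0]
    - [0,0,0]
    - [0,0,0]
    - [0,0,0]
    - [0,0,0]
    - [0,0,0]
  delta_pos:
    - [0,0,2]
    - [0,0,6]
    - [0,0,10]
    - [2,-5,11]
    - [4.5,-11,11]
    - [6.7,-16.1,11]
    - [6.7,-16.1,9]
    - [6.7,-16.1,8]
    - [6.7,-16.1,8]
  gripper: [0.3,0.3,0.3,0.3,0.3,0.3,0.3,0.3,0.3]

```text
t: 13.08
tool_pos: [0.4955, -0.4238, 0.0926]
ee_rot: [1.0, 0.0, -0.001, -0.001]
contact_force: [0.1, -0.2, -0.1]
opening: 0.498
```

```bash
python3 - <<'E'
from m import *
s=manip.observe(); print(s['tool_pos'],s['opening'],s['contact_force']); a=cap('scene','w6.png');b=cap('side','s6.png')
cv2.imwrite('pics/m6.png',np.hstack([cv2.resize(a['pixels'][100:220,60:220],(400,300)),cv2.resize(b['pixels'][60:180,240:400],(400,300))]))
E
```

```text
[ 0.49545709 -0.42375506  0.09259002] 0.4976709455623831 [ 0.07509204 -0.16808122 -0.05740267]
```

View pics/m6.png

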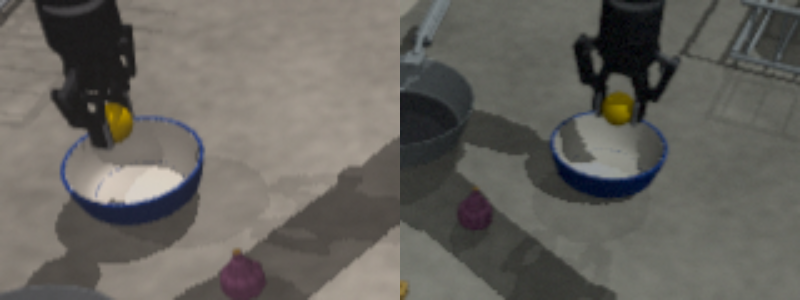

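The lemon is held above the cream bowl. Lowering and releasing, a little nearer the centre.

Emit:
send_rows:
  twist:
    - [0,0,0]
    - [0,0,0]
    - [0,0,0]
    - [0,0,0]
    - [0,0,0]
    - [0,0,0]
    - [0,0,0]
    - [0,0,0]
    - [0,0,0]
    - [0,0,0]
    - [0,0,0]
  delta_pos:
    - [0,0.8,-2]
    - [0,0.8,-4]
    - [0,0.8,-5.7]
    - [0,0.8,-5.7]
    - [0,0.8,-5.7]
    - [0,0.8,-5.7]
    - [0,0.8,-5.7]
    - [0,0.8,-4]
    - [0,0.8,-1]
    - [0,0.8,4]
    - [0,0.8,6]
  gripper: [0.3,0.3,0.3,0.3,0.62,0.68,0.68,0.68,0.68,0.9,0.9]

```text
t: 14.55
tool_pos: [0.4972, -0.4179, 0.158]
ee_rot: [1.0, -0.0, 0.002, 0.002]
contact_force: [-0.3, -0.5, 0.2]
opening: 0.906
```

Emit:
send_rows:
  twist:
    - [0,0,0]
    - [0,0,0]
    - [0,0,0]
    - [0,0,0]
    - [0,0,0]
    - [0,0,0]
    - [0,0,0]
  delta_pos:
    - [3.5,5,0]
    - [7,10,0]
    - [10,15,0]
    - [11.7,17.6,0]
    - [11.7,17.6,-4]
    - [11.7,17.6,-5]
    - [11.7,17.6,-5]
  gripper: [0.9,0.9,0.9,0.9,0.9,0.9,0.9]

```text
t: 15.42
tool_pos: [0.6125, -0.2418, 0.1036]
ee_rot: [1.0, -0.001, -0.0, 0.0]
contact_force: [0.8, 0.0, 0.9]
opening: 0.904
```

```bash
python3 - <<'E'
from m import *
s=manip.observe(); print(s['tool_pos'],s['ee_rot'],s['opening'],s['contact_force']); a=cap('wrist','w7.png');b=cap('side','s7.png')
print(proj(a,[[.614,-.24,.056],[.614,-.24,.017]],s)*400/512)
cv2.imwrite('pics/m7.png',np.hstack([cv2.resize(a['pixels'],(400,300)),cv2.resize(b['pixels'][60:180,240:400],(400,300))]))
E
```

```text
[ 0.61247911 -0.24177773  0.10360133] [ 9.99999727e-01 -5.70386063e-04 -4.68205210e-04  4.48235069e-05] 0.9039663297774618 [0.80073632 0.03204033 0.90954308]
[[198.78377674 166.76879204]
 [198.69772243 151.96158844]]
```

View pics/m7.png

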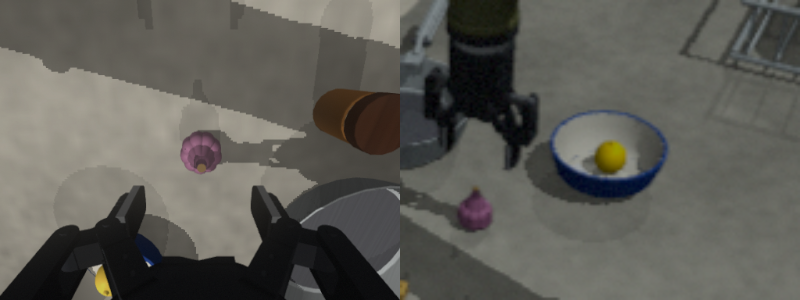

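The yellow lemon is in the cream bowl (side picture). The purple garlic is centred at (201,152), predicted (199,152). The pan looks near on the right, so I check the clearance first.

```bash
python3 - <<'E'
from m import *
c=manip.capture('scene')
for p in [(118,235),(119,245),(110,228),(117,258)]: print(p,ray(c,p,.07).round(3),ray(c,p,.04).round(3))
E
```

```text
(118, 235) [ 0.752 -0.272  0.07 ] [ 0.729 -0.289  0.04 ]
(119, 245) [ 0.779 -0.257  0.07 ] [ 0.757 -0.274  0.04 ]
(110, 228) [ 0.735 -0.299  0.07 ] [ 0.712 -0.318  0.04 ]
(117, 258) [ 0.814 -0.246  0.07 ] [ 0.793 -0.262  0.04 ]
```

Emit:
send_rows:
  twist:
    - [0,0,0]
    - [0,0,0]
    - [0,0,0]
    - [0,0,0]
    - [0,0,0]
    - [0,0,0]
    - [0,0,0]
    - [0,0,0]
    - [0,0,0]
    - [0,0,0]
    - [0,0,0]
  delta_pos:
    - [0.2,0.1,-3.5]
    - [0.2,0.1,-6.5]
    - [0.2,0.1,-8.5]
    - [0.2,0.1,-8.9]
    - [0.2,0.1,-8.9]
    - [0.2,0.1,-8.9]
    - [0.2,0.1,-8.9]
    - [0.2,0.1,-8.9]
    - [0.2,0.1,-8.9]
    - [0.2,0.1,-8.9]
    - [0.2,0.1,-8.9]
  gripper: [0.9,0.9,0.9,0.9,0.9,0.3,0.3,0.3,0.3,0.3,0.3]
  squeeze: 30

```text
t: 16.95
tool_pos: [0.6155, -0.2402, 0.0157]
ee_rot: [1.0, -0.0, 0.001, 0.0]
contact_force: [-1.4, 1.5, 6.0]
opening: 0.508
```

Emit:
send_rows:
  twist:
    - [0,0,0]
    - [0,0,0]
    - [0,0,0]
    - [0,0,0]
    - [0,0,0]
    - [0,0,0]
    - [0,0,0]
    - [0,0,0]
    - [0,0,0]
    - [0,0,0]
  delta_pos:
    - [0,0,2]
    - [0,0,6]
    - [0,0,11]
    - [-1,5,13]
    - [-2,11,13]
    - [-2.5,17,13]
    - [-3,23,13]
    - [-3.5,29,13]
    - [-4,35,13]
    - [-4.5,40,13]
  gripper: [0.3,0.3,0.3,0.3,0.3,0.3,0.3,0.3,0.3,0.3]

```text
t: 18.2
tool_pos: [0.5697, 0.1629, 0.1459]
ee_rot: [1.0, 0.001, 0.001, -0.001]
contact_force: [1.1, -0.0, 0.0]
opening: 0.509
```

Emit:
send_rows:
  twist:
    - [0,0,0]
    - [0,0,0]
    - [0,0,0]
    - [0,0,0]
    - [0,0,0]
    - [0,0,0]
    - [0,0,0]
    - [0,0,0]
  delta_pos:
    - [-0.5,6,0]
    - [-1,12,0]
    - [-1.5,18,0]
    - [-2,24,0]
    - [-2.7,29,0]
    - [-2.7,31,-2]
    - [-2.7,31,-5]
    - [-2.7,31,-5]
  gripper: [0.3,0.3,0.3,0.3,0.3,0.3,0.3,0.3]

```text
t: 19.2
tool_pos: [0.5421, 0.4679, 0.092]
ee_rot: [1.0, -0.0, -0.002, 0.002]
contact_force: [0.2, -1.4, -0.3]
opening: 0.505
```

```bash
python3 - <<'E'
from m import *
s=manip.observe(); print(s['tool_pos'],s['opening'],s['contact_force']); a=cap('scene','w8.png');b=cap('side','s8.png')
cv2.imwrite('pics/m8.png',np.hstack([cv2.resize(a['pixels'][150:270,350:510],(400,300)),cv2.resize(b['pixels'][240:384,80:272],(400,300))]))
E
```

```text
[0.54209039 0.46785423 0.09196134] 0.5049040627401914 [ 0.20604816 -1.39546313 -0.33190967]
```

View pics/m8.png

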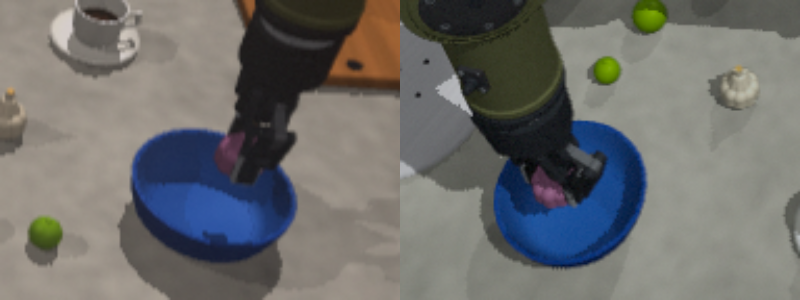

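The garlic is held above the blue bowl, inside its rim in both views. Lowering and releasing.

Emit:
send_rows:
  twist:
    - [0,0,0]
    - [0,0,0]
    - [0,0,0]
    - [0,0,0]
    - [0,0,0]
    - [0,0,0]
    - [0,0,0]
    - [0,0,0]
    - [0,0,0]
    - [0,0,0]
    - [0,0,0]
  delta_pos:
    - [0,0,-2]
    - [0,0,-4]
    - [0,0,-6]
    - [0,0,-6]
    - [0,0,-6]
    - [0,0,-6]
    - [0,0,-6]
    - [0,0,-4]
    - [0,0,-1]
    - [0,0,4]
    - [0,0,6]
  gripper: [0.3,0.3,0.3,0.3,0.6,0.68,0.68,0.68,0.68,0.9,0.9]

```text
t: 20.68
tool_pos: [0.5442, 0.4712, 0.1599]
ee_rot: [1.0, -0.0, 0.002, -0.002]
contact_force: [0.8, 0.1, -1.0]
opening: 0.898
```

Emit:
send_rows:
  twist:
    - [0,0,0]
    - [0,0,0]
    - [0,0,0]
    - [0,0,0]
    - [0,0,0]
    - [0,0,0]
    - [0,0,0]
  delta_pos:
    - [-2,-5,0]
    - [-4,-11,0]
    - [-6.5,-17,0]
    - [-8.7,-21.7,0]
    - [-8.7,-21.7,-3]
    - [-8.7,-21.7,-5]
    - [-8.7,-21.7,-5]
  gripper: [0.9,0.9,0.9,0.9,0.9,0.9,0.9]

```text
t: 21.55
tool_pos: [0.4558, 0.2528, 0.1046]
ee_rot: [1.0, -0.0, -0.0, 0.0]
contact_force: [-1.2, 0.8, 0.0]
opening: 0.9
```

```bash
python3 - <<'E'
from m import *
s=manip.observe(); print(s['tool_pos'],s['ee_rot'],s['opening'],s['contact_force']); a=cap('wrist','w9.png');b=cap('side','s9.png')
print(proj(a,[[.455,.253,.056],[.455,.253,.017]],s)*400/512)
cv2.imwrite('pics/m9.png',np.hstack([cv2.resize(a['pixels'],(400,300)),cv2.resize(b['pixels'][240:384,80:272],(400,300))]))
E
```

```text
[0.45578697 0.25276237 0.10463196] [ 9.99999949e-01 -1.46215052e-05 -2.41800608e-04  2.07022184e-04] 0.9003321222427197 [-1.16244759  0.84639896  0.03557224]
[[196.294591   167.7903471 ]
 [196.5834319  152.90568696]]
```

View pics/m9.png

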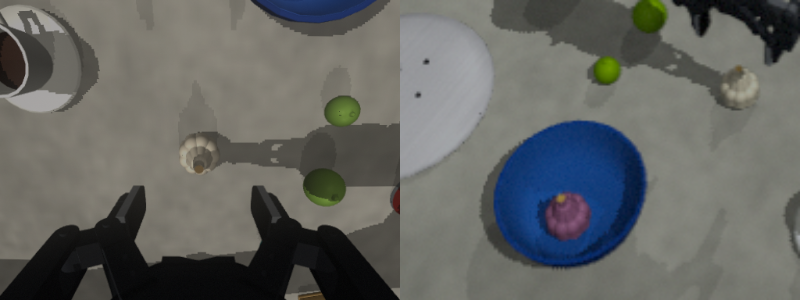

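The purple garlic stands in the blue bowl. The white garlic is centred (tip at (199,167)). Down and grip.

Emit:
send_rows:
  twist:
    - [0,0,0]
    - [0,0,0]
    - [0,0,0]
    - [0,0,0]
    - [0,0,0]
    - [0,0,0]
    - [0,0,0]
    - [0,0,0]
    - [0,0,0]
    - [0,0,0]
    - [0,0,0]
  delta_pos:
    - [0.1,0,-3.5]
    - [0.1,0,-6.5]
    - [0.1,0,-8.5]
    - [0.1,0,-8.9]
    - [0.1,0,-8.9]
    - [0.1,0,-8.9]
    - [0.1,0,-8.9]
    - [0.1,0,-8.9]
    - [0.1,0,-8.9]
    - [0.1,0,-8.9]
    - [0.1,0,-8.9]
  gripper: [0.9,0.9,0.9,0.9,0.9,0.3,0.3,0.3,0.3,0.3,0.3]

```text
t: 23.02
tool_pos: [0.4575, 0.2533, 0.0165]
ee_rot: [1.0, -0.0, 0.001, -0.0]
contact_force: [-1.9, -0.8, 8.7]
opening: 0.505
```

Emit:
send_rows:
  twist:
    - [0,0,0]
    - [0,0,0]
    - [0,0,0]
    - [0,0,0]
    - [0,0,0]
    - [0,0,0]
    - [0,0,0]
    - [0,0,0]
    - [0,0,0]
    - [0,0,0]
  delta_pos:
    - [0,0,2]
    - [0,0,6]
    - [0,0,11]
    - [2,4,13]
    - [4,9,13]
    - [6.5,14,13]
    - [8.7,17.3,13]
    - [8.7,17.3,12]
    - [8.7,17.3,9]
    - [8.7,17.3,9]
  gripper: [0.3,0.3,0.3,0.3,0.3,0.3,0.3,0.3,0.3,0.3]

```text
t: 24.28
tool_pos: [0.5423, 0.4235, 0.1028]
ee_rot: [1.0, -0.0, -0.002, 0.002]
contact_force: [-0.1, 0.3, -0.4]
opening: 0.51
```

```bash
python3 - <<'E'
from m import *
s=manip.observe(); print(s['tool_pos'],s['opening'],s['contact_force']); a=cap('scene','w10.png');b=cap('side','s10.png')
cv2.imwrite('pics/m10.png',np.hstack([cv2.resize(a['pixels'][150:270,350:510],(400,300)),cv2.resize(b['pixels'][240:384,80:272],(400,300))]))
E
```

```text
[0.54233398 0.42353194 0.1028332 ] 0.5099728966126107 [-0.06971887  0.28943265 -0.44062673]
```

View pics/m10.png

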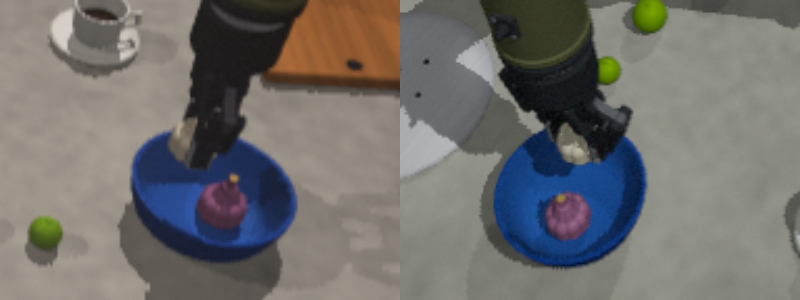

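Both views show the white garlic above the free part of the bowl. Lowering and releasing with a small opening.

Emit:
send_rows:
  twist:
    - [0,0,0]
    - [0,0,0]
    - [0,0,0]
    - [0,0,0]
    - [0,0,0]
    - [0,0,0]
    - [0,0,0]
    - [0,0,0]
    - [0,0,0]
    - [0,0,0]
    - [0,0,0]
    - [0,0,0]
  delta_pos:
    - [0,0,-2.5]
    - [0,0,-5]
    - [0,0,-6.6]
    - [0,0,-6.6]
    - [0,0,-6.6]
    - [0,0,-6.6]
    - [0,0,-6.6]
    - [0,0,-6.6]
    - [0,0,-4.5]
    - [0,0,-1]
    - [0,0,4]
    - [0,0,6]
  gripper: [0.3,0.3,0.3,0.3,0.56,0.6,0.62,0.62,0.62,0.62,0.9,0.9]

```text
t: 25.88
tool_pos: [0.545, 0.4269, 0.1689]
ee_rot: [1.0, -0.0, 0.002, -0.002]
contact_force: [0.2, 0.3, 0.4]
opening: 0.904
```

Emit:
send_rows:
  twist:
    - [0,0,0]
    - [0,0,0]
    - [0,0,0]
    - [0,0,0]
    - [0,0,0]
    - [0,0,0]
    - [0,0,0]
  delta_pos:
    - [1,-5,0]
    - [3,-11,0]
    - [5,-17,0]
    - [5.9,-21.2,0]
    - [5.9,-21.2,-3]
    - [5.9,-21.2,-6]
    - [5.9,-21.2,-6]
  gripper: [0.9,0.9,0.9,0.9,0.9,0.9,0.9]

```text
t: 26.75
tool_pos: [0.6015, 0.2133, 0.1033]
ee_rot: [1.0, -0.0, -0.002, 0.001]
contact_force: [-0.1, -0.1, 0.9]
opening: 0.899
```

```bash
python3 - <<'E'
from m import *
s=manip.observe(); print(s['tool_pos'],s['ee_rot'],s['opening'],s['contact_force']); a=cap('wrist','w11.png');b=cap('side','s11.png')
print(proj(a,[[.6013,.2125,.042],[.6013,.2125,.02]],s)*400/512)
cv2.imwrite('pics/m11.png',np.hstack([cv2.resize(a['pixels'],(400,300)),cv2.resize(b['pixels'][240:384,80:272],(400,300))]))
E
```

```text
[0.60154619 0.21326212 0.1033263 ] [ 9.99997421e-01 -3.20751291e-05 -2.13023152e-03  7.86842495e-04] 0.8993887854579867 [-0.11064718 -0.10281975  0.90642522]
[[197.17750559 163.22868269]
 [197.339682   155.08385527]]
```

View pics/m11.png

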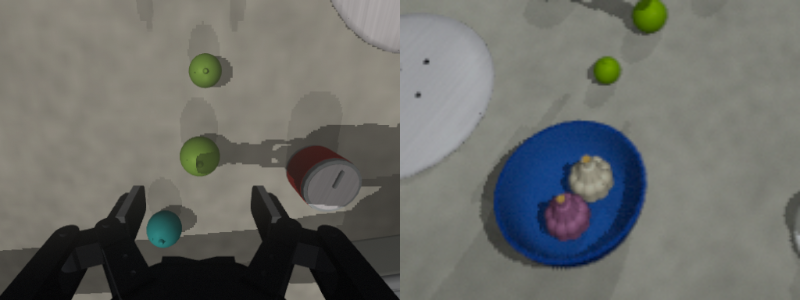

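Both garlic heads sit in the blue bowl. The larger green lemon is centred at (199,157), predicted (197,155). Down and grip.

Emit:
send_rows:
  twist:
    - [0,0,0]
    - [0,0,0]
    - [0,0,0]
    - [0,0,0]
    - [0,0,0]
    - [0,0,0]
    - [0,0,0]
    - [0,0,0]
    - [0,0,0]
    - [0,0,0]
    - [0,0,0]
  delta_pos:
    - [0.2,-0.1,-3.5]
    - [0.2,-0.1,-6.5]
    - [0.2,-0.1,-8.5]
    - [0.2,-0.1,-9]
    - [0.2,-0.1,-9]
    - [0.2,-0.1,-9]
    - [0.2,-0.1,-9]
    - [0.2,-0.1,-9]
    - [0.2,-0.1,-9]
    - [0.2,-0.1,-9]
    - [0.2,-0.1,-9]
  gripper: [0.85,0.85,0.85,0.85,0.85,0.3,0.3,0.3,0.3,0.3,0.3]

```text
t: 28.22
tool_pos: [0.6056, 0.2132, 0.0167]
ee_rot: [1.0, -0.0, 0.001, -0.0]
contact_force: [-0.7, -0.4, 5.6]
opening: 0.496
```

Emit:
send_rows:
  twist:
    - [0,0,0]
    - [0,0,0]
    - [0,0,0]
    - [0,0,0]
    - [0,0,0]
    - [0,0,0]
    - [0,0,0]
    - [0,0,0]
    - [0,0,0]
    - [0,0,0]
  delta_pos:
    - [0,0,2]
    - [0,0,6]
    - [0,0,11]
    - [-1,-5,14]
    - [-2,-11,14]
    - [-3,-17,14]
    - [-4,-23,14]
    - [-5,-29,14]
    - [-6,-35,14]
    - [-7,-40,14]
  gripper: [0.3,0.3,0.3,0.3,0.3,0.3,0.3,0.3,0.3,0.3]

```text
t: 29.48
tool_pos: [0.5343, -0.1898, 0.1559]
ee_rot: [1.0, -0.001, 0.0, 0.0]
contact_force: [0.9, 0.6, -1.2]
opening: 0.502
```

Emit:
send_rows:
  twist:
    - [0,0,0]
    - [0,0,0]
    - [0,0,0]
    - [0,0,0]
    - [0,0,0]
    - [0,0,0]
  delta_pos:
    - [-1,-5,0]
    - [-2,-11,0]
    - [-3,-16,0]
    - [-3.9,-18.5,-2]
    - [-3.9,-18.5,-4]
    - [-3.9,-18.5,-4]
  gripper: [0.3,0.3,0.3,0.3,0.3,0.3]

```text
t: 30.22
tool_pos: [0.495, -0.3717, 0.1143]
ee_rot: [1.0, -0.0, -0.001, -0.001]
contact_force: [0.2, 0.3, 0.2]
opening: 0.496
```

```bash
python3 - <<'E'
from m import *
s=manip.observe(); print(s['tool_pos'],s['opening'],s['contact_force']); a=cap('scene','w12.png');b=cap('side','s12.png')
q=cv2.imread('pics/s7.png'); r=blob(q,(324,122)); print(r[0],ray(b,r[1],.028))
cv2.imwrite('pics/m12.png',np.hstack([cv2.resize(a['pixels'][100:220,60:220],(400,300)),cv2.resize(b['pixels'][60:180,240:400],(400,300))]))
E
```

```text
[ 0.49495625 -0.37171782  0.11425622] 0.4964402290937513 [0.24601489 0.32950022 0.22585754]
[318 117  12  12 109] [ 0.49286815 -0.41470501  0.028     ]
```

View pics/m12.png

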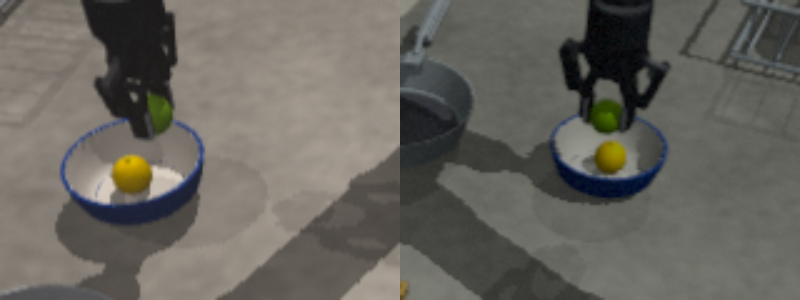

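The yellow lemon sits at y≈−0.415 in the bowl and the green one is over the free side. Lowering and releasing.

Emit:
send_rows:
  twist:
    - [0,0,0]
    - [0,0,0]
    - [0,0,0]
    - [0,0,0]
    - [0,0,0]
    - [0,0,0]
    - [0,0,0]
    - [0,0,0]
    - [0,0,0]
    - [0,0,0]
    - [0,0,0]
    - [0,0,0]
  delta_pos:
    - [0,0,-2.5]
    - [0,0,-5]
    - [0,0,-7.3]
    - [0,0,-7.3]
    - [0,0,-7.3]
    - [0,0,-7.3]
    - [0,0,-7.3]
    - [0,0,-7.3]
    - [0,0,-5]
    - [0,0,-1]
    - [0,0,4]
    - [0,0,9]
  gripper: [0.3,0.3,0.3,0.3,0.55,0.58,0.6,0.6,0.6,0.6,0.6,0.6]

```text
t: 31.82
tool_pos: [0.4957, -0.3719, 0.2068]
ee_rot: [1.0, -0.0, -0.0, -0.0]
contact_force: [1.1, -0.6, -0.5]
opening: 0.596
```

Emit:
send_rows:
  twist:
    - [0,0,0]
    - [0,0,0]
    - [0,0,0]
    - [0,0,0]
    - [0,0,0]
    - [0,0,0]
    - [0,0,0]
    - [0,0,0]
  delta_pos:
    - [1,5,2]
    - [2,11,2]
    - [3,17,2]
    - [4,22,2]
    - [4,22,2]
    - [4,22,2]
    - [4,22,2]
    - [4,22,2]
  gripper: [0.6,0.6,0.6,0.6,0.6,0.6,0.6,0.6]

```text
t: 32.83
tool_pos: [0.5357, -0.1534, 0.2252]
ee_rot: [1.0, -0.001, -0.0, 0.0]
contact_force: [0.1, 0.8, -0.7]
opening: 0.6
```

```bash
cat > fin.py <<'E'
from m import *
s=manip.observe(); print(s['t'],s['tool_pos'],s['opening'],s['contact_force'])
a=cap('scene','fa.png');b=cap('side','fb.png')
cv2.imwrite('pics/fin.png',np.vstack([np.hstack([cv2.resize(a['pixels'][110:230,60:220],(400,300)),cv2.resize(b['pixels'][80:200,190:350],(400,300))]),np.hstack([cv2.resize(a['pixels'][180:300,150:310],(400,300)),cv2.resize(b['pixels'][240:384,80:272],(400,300))])]))
for n in ['scene','side']:
    for o in ['lemon_yellow','lemon_green','garlic_white','garlic_purple','spoon','bowl_cream','bowl_blue','spoon_rest']:
        print(n,o,[(round(d['confidence'],2),np.round(d['location'],3).tolist()) for d in manip.recognise(n,o)])
E
python3 fin.py
```

```text
32.825 [ 0.5356912  -0.15337004  0.22515572] 0.5999993824982144 [ 0.05003999  0.76781362 -0.67080906]
scene lemon_yellow []
scene lemon_green [(0.74, [0.568, 0.11, 0.03]), (0.47, [0.614, 0.298, 0.028]), (0.42, [0.508, -0.368, 0.032])]
scene garlic_white [(0.52, [0.554, 0.422, 0.034])]
scene garlic_purple [(0.76, [0.555, 0.463, 0.034]), (0.49, [0.502, -0.412, 0.037])]
scene spoon [(0.97, [0.638, -0.045, 0.018]), (0.45, [0.491, -0.424, 0.033]), (0.2, [0.524, 0.463, 0.031])]
scene bowl_cream [(0.75, [0.491, -0.425, 0.036])]
scene bowl_blue [(0.87, [0.522, 0.462, 0.029])]
scene spoon_rest [(0.72, [0.677, -0.033, 0.005])]
side lemon_yellow [(0.66, [0.486, -0.41, 0.038])]
side lemon_green [(0.79, [0.549, 0.125, 0.032])]
side garlic_white [(0.93, [0.53, 0.429, 0.034]), (0.63, [0.487, -0.408, 0.038])]
side garlic_purple []
side spoon [(0.76, [0.595, -0.047, 0.022])]
side bowl_cream [(0.71, [0.502, -0.436, 0.037])]
side bowl_blue [(0.56, [0.565, 0.448, 0.017])]
side spoon_rest [(0.89, [0.658, -0.028, 0.005])]
```

View pics/fin.png

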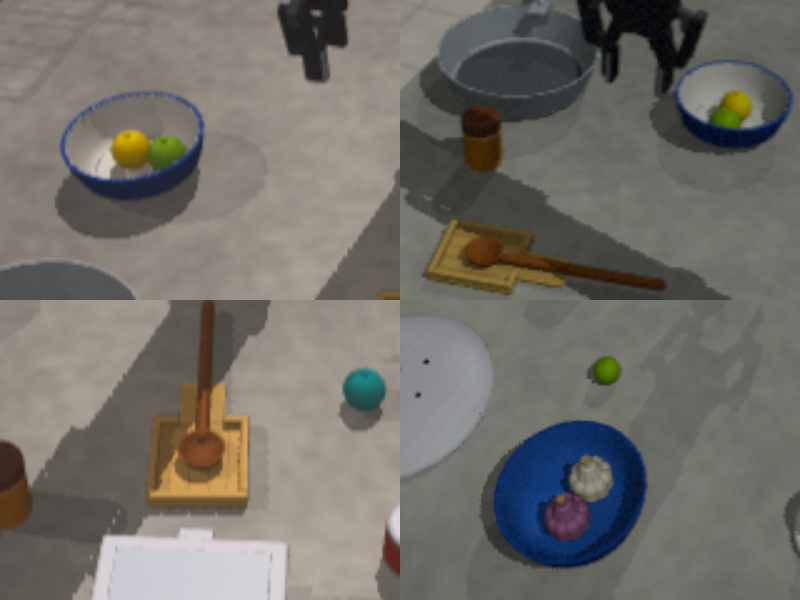

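All five things look right. A check of the spoon's fit in numbers before handing in.

```bash
python3 - <<'E'
from m import *
a=manip.capture('scene');b=manip.capture('side')
th=.209; Rr=np.array([[np.cos(th),np.sin(th)],[-np.sin(th),np.cos(th)]])
for c,p in ((a,(230.8,239.0)),(b,(190+83/2.5,80+250/2.5))):
    h=ray(c,p,.019); print(h.round(4),'in rest',(Rr@(h[:2]-[.6755,-.030])).round(4))
r=blob(b['pixels'],(190+int(325/2.5),80+int(120/2.5)));print(r[0],ray(b,r[1],.028).round(3))
for f in ['scene0','side0']:
    x=cv2.imread(f'pics/{f}.png').astype(int);y=(a if f=='scene0' else b)['pixels'].astype(int)
    for nm,(u,v,w,h) in ({'cream':(80,140,68,52),'blue':(398,198,74,58),'rest':(203,208,50,58)} if f=='scene0' else {'cream':(297,100,54,42),'blue':(120,294,82,76)}).items():
        # shift estimate from edges
        A=np.float32(cv2.Canny(np.uint8(x[v:v+h,u:u+w]),60,150));B=np.float32(cv2.Canny(np.uint8(y[v:v+h,u:u+w]),60,150))
        print(f,nm,np.round(cv2.phaseCorrelate(cv2.GaussianBlur(A,(0,0),1),cv2.GaussianBlur(B,(0,0),1)),2) if False else cv2.phaseCorrelate(A,B))
E
```

```text
[ 0.6681 -0.0273  0.019 ] in rest [-0.0066  0.0041]
[ 0.6669 -0.0299  0.019 ] in rest [-0.0084  0.0019]
[314 123  13   8  74] [ 0.495 -0.386  0.028]
scene0 cream ((0.1159766547876444, -0.09577238647973374), 0.8024538409562758)
scene0 blue ((0.35299326244980733, -0.17452638042009383), 0.6276916568544176)
scene0 rest ((-0.12961627489811534, 0.12618180686624925), 0.37009572156270343)
side0 cream ((-0.168401977357437, 0.30404077617914993), 0.7296125729878743)
side0 blue ((-0.17142284882688585, 0.1486994211592716), 0.8144142818450928)
```

The spoon head is within about 8 mm of the dish centre, and the bowls and rest have not moved. Handing in.

```bash
python3 -c "
from station import manip
print(manip.sign_off())"
```

```text
the job is handed in; nothing more can be done
None
```

The job is done and handed in at about 33 s of the 144 s allowed; the hand-in reports no verdict. Both lemons are in the cream-lined bowl, both garlic heads are in the blue-lined one, and the spoon lies in the rest.

- **Spoon:** it lies with its head in the dish and its handle out through the gap. The scene and side cameras put the head about 7–8 mm lengthwise and 2–4 mm sideways from the dish centre. I judged flatness by eye in the pictures and did not measure the tilt.
- **Lemons and garlic:** the final pictures from both cameras show all four inside their bowls, with the gripper clear and touching nothing. I used the larger green lemon and left the smaller green and turquoise ones alone.
- **Bowls and rest:** comparing pictures from before and after, the bowls (both cameras) and the rest (scene camera only) shifted by less than half a pixel.
- **Disagreements:** on the last look the recogniser missed the yellow lemon in the scene view and the purple garlic in the side view. It also gave some false hits, such as the turquoise ball as the green lemon. The pictures and my own measurements agreed with each other, so I went by those.

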